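Stop the shaker, lid its tub, reset the stop

TASK

Before the bench shaker is run, push its mushroom stop button down until it stays down by itself and let go of it. With the stop down, put the lid that fits on the tub clamped on the shaker, fully down all round, and let go; then turn the mushroom head clockwise (seen from above) until the stop comes back up. Leave the other things where they are.

Things in the scene. Friction and masses are not known exactly. Their poses are not given: they have to be found in the camera images.
- stop (a joint): how far the stop button's head is pushed down, m: 0 = up (running), 0.013 = hard bottom. A spring pushes it up (2 to 4 N on the way down; a brisk touch briefly reads up to 10 N, so push on until it is felt to bottom); pushed to 0.0115 or more, it latches and stays down by itself at about 0.011. It cannot be pulled up while latched.
- stop_turn (a joint): how far the mushroom head is turned clockwise seen from above, rad: 0 = rest, 1.1 = end stop. A weak spring brings it back to 0. Turned to about 0.8 or more, it lets the latched button go, which springs up when the head is released.
- stop_top (a point): centre of the top face of the mushroom head, a 52 mm round red head, 25 mm tall, with straight ribbed sides 17 mm tall (from 5 to 22 mm below this point); goes down and turns with the head. When up it is 54 mm above the box top. Under the head: a 24 mm stem and, up to 12 mm above the box top, a 40 mm collar on a 60 mm flange.
- stop_box: the fixed grey stop station, 120 x 120 x 70 mm, with the mushroom head in the middle of its top; origin at the centre of its underside, z up.
- shaker: the fixed bench shaker, 170 x 170 mm, 70 mm high with its plate, on which a tub is clamped in the middle by four steel lugs (to 62 mm from the axis, 30 mm above the plate); origin at the centre of its underside, z up.
- tub_rim (a point): centre of the open rim of the tub on the shaker; the tub is round, plain white, 100 mm outside diameter, walls 3 mm, 85 mm tall, its rim 155 mm above the bench.
- lid_big: the lid that fits the tub on the shaker: grey, loose, 112 mm in diameter, lying with its skirt down; the skirt goes over the tub's rim (107 mm inside diameter, 12 mm deep). Origin at the centre of the skirt's lower edge, z up; the top plate lies from z = 12 to 16 mm and carries a round grip knob 30 mm in diameter from z = 16 to 46 mm. Fully down, the origin is 12 mm below the rim. About 90 g.
- lid_small: a like lid for the smaller tub, 86 mm in diameter, same height and knob; to be left alone. Origin as for the other lid.
- small_tub: a loose white tub, 76 mm in diameter, 70 mm tall; to be left alone. Origin at the centre of its underside.
- tape_roll: a roll of tape lying flat, 100 mm in diameter, 25 mm high; to be left alone. Origin at the centre of its underside.
- screwdriver: a screwdriver lying on the bench, 190 mm long, along its own x; to be left alone. Origin at its middle.
Not all that is in view belongs to the job. Leave any red look-alike of the lid_big alone. What is shaped like the stop_box but brown is not meant.

How it is judged:
By the outcome, as a careful person would: the job done as asked, in the order asked, and still so for the second after the job is handed in, with the robot touching nothing.
It also fails if it takes over 64 s, if anything falls off the work surface, if the arm or the gripper's body presses on something with over 40 N, if the wrist force passes 120 N, or if a joint passes its speed limit or range.

ROBOT

A 6-joint arm with a two-finger parallel gripper is mounted at the origin on the work surface. World frame = base frame: x ahead of the robot, y to its left, z up, the work surface at z = 0. Lengths are in m, angles in rad, forces in N, time in s.
With the tool pointing down it reaches from about 0.275 to 0.975 m from the base axis. Payload 8.4 kg.
Tool frame: the origin (TCP) lies on the centre line of the jaws, within the pads' length; the fingertips stand 8 mm ahead of it and the grasp point (between the pads) lies 11 mm behind it; z points along the fingers, y is the line along which they close (so a half turn about z gives the same grasp; the last joint's range is limited). The gripper opens to 92 mm and grips with 3 to 60 N. Pads are 20 mm wide; open, the fingers measure 128 mm over their backs; the gripper's body (75 mm by 189 mm) begins 69 mm behind the grasp point.
Start: joints at [1.188, 0.353, 1.633, -0, 1.155, -0.002], TCP at [0.232, 0.58, 0.223] pointing down, gripper open.
Joint ranges: [-2.63, 2.63], [-0.92, 2.1], [0.06, 2.66], [-1.3, 4.44], [0, 2.69], [-3.02, 3.02]. Speed limits (rad/s): [2.22, 2.22, 2.79, 3.14, 3.14, 3.14].

INTERFACE

Orientations are given as [roll, pitch, yaw] about the fixed x, y, z axes, in that order (R = Rz(yaw) Ry(pitch) Rx(roll)).
In Python, from station import * gives the robot as it stands.
- The arm moves only by the tool step_arm, never from a script. Its argument "moves" is one flat list of numbers, 6 for each row, row after row: the shift along the tool's x, y, z in mm, then the turn, a rotation vector about the tool's x, y, z in rad. In form: [tx, ty, tz, wx, wy, wz, tx, ty, tz, wx, wy, wz, ...]. A call has 1 to 5 rows; each row is the pose to reach, as a shift and turn from the pose commanded when the call began, along the tool's axes at that moment; what a row does not reach only later rows make up. A row lasts 1/10 s, in which the tool goes at most 50 mm and 8.59 degrees, less where a joint would pass 70% of its speed; a pose out of reach is approached as far as the arm can. A call with a gripper value outside its range is refused whole. "claw" is the opening, from 0 (shut) to 1 (fully open), set as the call begins (left out, the last holds). The fingers move at their own pace and stop on an object; "grip_force" is the grip in N (left out, the last holds). Time passes only in rows, so rows that repeat a pose let the fingers close. It gives the time, the measured TCP pose, the force, the opening and the grip force at its end, in the units of the state.
- state(): the state, without advancing time (a new reading comes with each control period).
- read_camera(name): name is "scene" or "top"; returns (picture, depth): 420x560x3 uint8, blue, green, red; 420x560 float32, m along the optical axis (not along the pixel's ray), 0 where there is no reading.
- get_calibration(name): a dict with "camera_matrix" (3x3 intrinsics, pixels), "R" (3x3) and "t" (3): a world point X has camera coordinates R X + t. Camera axes: x right, y down, z forward; pixel columns grow to the right and rows downward; lengths in m; the calibration is good to about 2 mm. A picture is of the moment at which its call begins. get_calibration takes no time and is no camera call.
- finish_job(): hands the job in; it is judged then, once.
The state is a dict: "clock": time; "joint_positions": joint angles; "dq": joint speeds; "tau": joint torques, N m; "ee_pos": TCP position; "orientation": TCP orientation; "contact_force": force on the tool from outside, world axes, zero at the start; "wrist_torque": the same for the moment, N m; "gripper_width": finger opening in m; "grip_force": force on a finger pad.
Only numpy, scipy, OpenCV 4.12 (cv2) and the standard library are available. Lean on these libraries where they do the work, as an engineer would, in place of code of your own. Each camera call takes 0.05 s, during which the arm holds its last target. There are 200 camera calls.

## Working session

There is one attempt and no reset: what is moved stays moved. The work goes in short steps, Python scripts to look and compute and a tool call to move; the robot and the scene stay as the last step left them, time stands still between calls to the robot, and variables do not carry over. Pictures are saved under pics/ and viewed, at most 10 in all, crops included, and the job is handed in when it is done.

Besides the shell and the picture viewer there is one more tool, called after "Call:" by a JSON object that holds its "name" and its "arguments". step_arm: Moves the arm, as the interface text tells. Its arguments: {"type":"object","properties":{"moves":{"type":"array"},"claw":{"type":"number"},"grip_force":{"type":"number"}},"required":["moves"]}

```bash
mkdir -p pics; cat > h.py <<'E'
from station import *
import numpy as np, cv2
def cal(n):
    c=get_calibration(n); return np.array(c["camera_matrix"]),np.array(c["R"]),np.array(c["t"]).ravel()
def ray(n,u,v,z):
    K,R,t=cal(n); d=R.T@np.linalg.inv(K)@[u,v,1]; o=-R.T@t
    return o+d*(z-o[2])/d[2]
def cloud(n,dep):
    K,R,t=cal(n); v,u=np.mgrid[:dep.shape[0],:dep.shape[1]]
    p=np.stack([(u-K[0,2])/K[0,0]*dep,(v-K[1,2])/K[1,1]*dep,dep],-1)
    return (p-t)@R
E
python3 - <<'E'
from h import *
for n in("scene","top"):
    p,d=read_camera(n); cv2.imwrite(f"pics/{n}0.png",p); np.save(f"{n}0.npy",d)
    K,R,t=cal(n); print(n,-R.T@t,R[2])
print(state())
E
```

```text
scene [1.23512742 0.70905792 0.91608819] [-0.49874747 -0.54155274 -0.67673598]
top [0.40075392 0.08625112 1.47996243] [ 0.15853386  0.01236358 -0.98727613]
{'clock': 0.1, 'joint_positions': array([ 1.18761795e+00,  3.53580838e-01,  1.63404056e+00, -1.43109088e-05,
        1.15519394e+00, -2.37880874e-03]), 'dq': array([-0.00103256, -0.00230693, -0.00087787,  0.00035385,  0.00130738,
        0.00030657]), 'tau': array([-1.90243663e-03, -5.94903588e+01, -3.34938383e+01,  6.97983359e-02,
        1.83766399e-02, -2.77543057e-05]), 'ee_pos': array([0.23212249, 0.57983917, 0.22194576]), 'orientation': array([-3.14036994e+00,  1.01770208e-05,  2.76079888e+00]), 'contact_force': array([-0.08075298, -0.37397114,  0.93050856]), 'wrist_torque': array([-0.02057276, -0.05043903, -0.00096198]), 'grip_force': 0.0, 'gripper_width': 0.09209644207884081}
```

View pics/scene0.png

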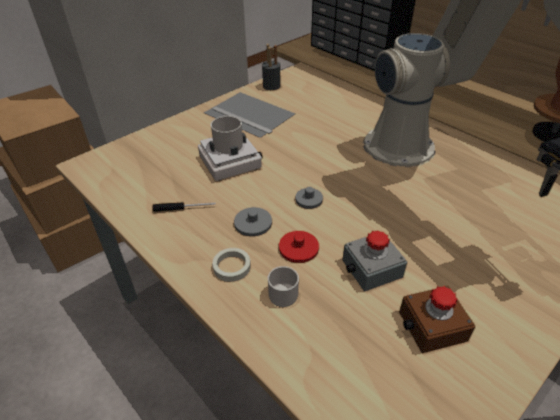

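View pics/top0.png

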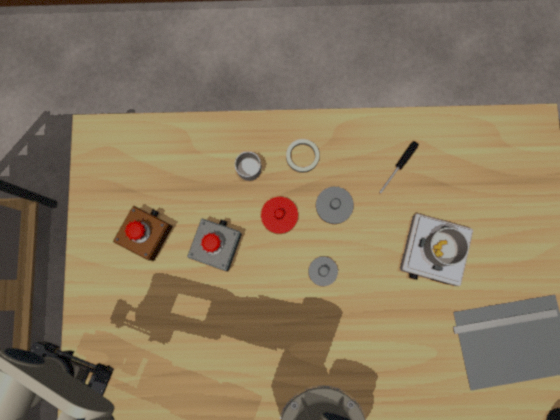

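Scene: grey stop box at top px (215,243) with its red head at (211,242). The big grey lid is at (335,205), between the red decoy (280,215) and the shaker. The tub on the shaker is at (445,246), the small lid at (323,270), and the brown look-alike box at (143,233).

```bash
cat > m.py <<'E'
from h import *
def comp(m,u,v):
    n,l,s,c=cv2.connectedComponentsWithStats(m.astype(np.uint8)); L=l[v-2:v+3,u-2:u+3].ravel(); L=L[L>0]
    return l==np.bincount(L).argmax()
for n,head,knob,rim in(("top",(211,242),(335,205),(445,246)),("scene",(377,240),(253,216),(228,128))):
    p=cv2.imread(f"pics/{n}0.png").astype(int); d=np.load(f"{n}0.npy"); P=cloud(n,d)
    red=(p[...,2]>120)&(p[...,1]<70)&(p[...,0]<70)
    m=comp(red,*head); q=P[m]; print(n,"head px",m.sum(),"zmax",np.percentile(q[:,2],95))
    t=m&(P[...,2]>np.percentile(q[:,2],95)-.006); 
    (c,r)=cv2.minEnclosingCircle(P[t][:,:2].astype(np.float32)); print(" head circle",c,r,"mean",P[t].mean(0))
    def disc(name,px,w,z0,z1):
        u,v=px; s=np.zeros(m.shape,bool); s[v-w:v+w,u-w:u+w]=1
        t=comp(s&(P[...,2]>z0)&(P[...,2]<z1)&(d>0),*px) if 0 else s&(P[...,2]>z0)&(P[...,2]<z1)&(d>0)
        q=P[t]; c,r=cv2.minEnclosingCircle(q[:,:2].astype(np.float32)); print(" ",name,t.sum(),"circ",np.round(c,4),round(r,4),"mean",q.mean(0).round(4),"med z",np.median(q[:,2]).round(4))
    disc("lid plate",knob,26,.010,.024); disc("knob",knob,22,.036,.056); disc("rim",rim,30,.147,.163)
    disc("box top",head,34,.060,.078); disc("shaker top",rim,40,.06,.08)
    disc("head", head,22,.105,.135)
E
python3 m.py
```

```text
top head px 274 zmax 0.12671024795765806
 head circle (0.5282526612281799, 0.29677265882492065) 0.025727316737174988 mean [0.52842912 0.29626745 0.12353505]
  lid plate 983 circ [ 0.6489 -0.0472] 0.064 mean [ 0.6429 -0.0541  0.0159] med z 0.0158
  knob 83 circ [ 0.6428 -0.0542] 0.0152 mean [ 0.6422 -0.0535  0.045 ] med z 0.0454
  rim 187 circ [ 0.5033 -0.3403] 0.0508 mean [ 0.5045 -0.3412  0.1536] med z 0.154
  box top 1390 circ [0.5302 0.2976] 0.0817 mean [0.5275 0.2951 0.0692] med z 0.0694
  shaker top 1871 circ [ 0.5018 -0.3393] 0.1043 mean [ 0.5008 -0.3323  0.0709] med z 0.0708
  head 305 circ [0.5303 0.2975] 0.0295 mean [0.5291 0.2968 0.1214] med z 0.1217
scene head px 226 zmax 0.12574786131431465
 head circle (0.5324380993843079, 0.29850679636001587) 0.024864209815859795 mean [0.53384944 0.29887245 0.12334344]
  lid plate 726 circ [ 0.6468 -0.0562] 0.0585 mean [ 0.6487 -0.0499  0.0169] med z 0.0169
  knob 74 circ [ 0.6463 -0.0535] 0.015 mean [ 0.6463 -0.0516  0.0448] med z 0.0457
  rim 193 circ [ 0.5018 -0.3402] 0.0545 mean [ 0.5051 -0.3402  0.1528] med z 0.1526
  box top 1252 circ [0.5312 0.2975] 0.082 mean [0.5466 0.3069 0.0698] med z 0.0704
  shaker top 618 circ [ 0.506  -0.3396] 0.1037 mean [ 0.526  -0.3136  0.0712] med z 0.071
  head 351 circ [0.529 0.298] 0.0303 mean [0.5354 0.3004 0.1197] med z 0.1215
```

Call:
{"name": "step_arm", "arguments": {"moves": [-46,-18,0,0,0,0,-92,-37,0,0,0,0,-138,-55,0,0,0,0,-184,-73,0,0,0,0,-230,-91,0,0,0,0], "claw": 0}}

```text
clock: 0.6
ee_pos: [0.413, 0.4086, 0.2224]
orientation: [-3.141, -0.0, 2.761]
contact_force: [0.5, 0.2, -0.2]
gripper_width: 0.0537
grip_force: 0.0
```

Call:
{"name": "step_arm", "arguments": {"moves": [-45,-18,0,0,0,0,-90,-36,0,0,0,0,-130,-52,0,0,0,0,-152,-61,0,0,0,0,-152,-61,0,0,0,0]}}

```text
clock: 1.1
ee_pos: [0.5323, 0.2948, 0.2222]
orientation: [-3.141, 0.0, 2.758]
contact_force: [0.3, 0.3, -0.9]
gripper_width: 0.0137
grip_force: 0.0
```

```bash
cat >> h.py <<'E'
from scipy.spatial.transform import Rotation as Ro
def go(x,y,z,yaw):
    s=state(); R=Ro.from_euler('xyz',s['orientation']); T=Ro.from_euler('xyz',[np.pi,0,yaw])
    print('t',round(float(s['clock']),2),'pos',s['ee_pos'].round(4),'rpy',s['orientation'].round(3),'F',s['contact_force'].round(1),'w',round(float(s['gripper_width']),4),'j',s['joint_positions'].round(2))
    print('shift mm',(R.inv().apply(np.array([x,y,z])-s['ee_pos'])*1000).round(1),'rot',(R.inv()*T).as_rotvec().round(3))
E
python3 -c "
from h import *
go(.530,.2975,.142,2.761)"
```

```text
t 1.1 pos [0.5323 0.2948 0.2222] rpy [-3.141  0.     2.758] F [ 0.3  0.3 -0.9] w 0.0137 j [ 0.5   0.33  1.67 -0.    1.14 -0.68]
shift mm [ 3.2  1.7 80.2] rot [-0.001  0.    -0.003]
```

Call:
{"name": "step_arm", "arguments": {"moves": [0,0,30,0,0,0,0,0,60,0,0,0,0,0,80,0,0,0,0,0,80,0,0,0,0,0,80,0,0,0]}}

```text
clock: 1.6
ee_pos: [0.5299, 0.2978, 0.1428]
orientation: [-3.141, -0.001, 2.761]
contact_force: [0.2, -0.5, 1.2]
gripper_width: 0.0006
grip_force: 0.0
```

Call:
{"name": "step_arm", "arguments": {"moves": [0,0,4,0,0,0,0,0,8,0,0,0,0,0,12,0,0,0,0,0,16,0,0,0,0,0,19,0,0,0]}}

```text
clock: 2.1
ee_pos: [0.5309, 0.2975, 0.1242]
orientation: [3.14, 0.001, 2.761]
contact_force: [-0.4, 0.1, 2.5]
gripper_width: 0.0002
grip_force: 1.8
```

Call:
{"name": "step_arm", "arguments": {"moves": [0,0,1,0,0,0,0,0,2,0,0,0,0,0,2,0,0,0]}}

```text
clock: 2.4
ee_pos: [0.5307, 0.2973, 0.1216]
orientation: [3.141, 0.0, 2.761]
contact_force: [1.6, 0.7, 1.8]
gripper_width: 0.0006
grip_force: 0.9
```

Call:
{"name": "step_arm", "arguments": {"moves": [0,0,1,0,0,0,0,0,2,0,0,0,0,0,3,0,0,0,0,0,3,0,0,0]}}

```text
clock: 2.8
ee_pos: [0.5308, 0.2973, 0.1191]
orientation: [3.141, 0.0, 2.761]
contact_force: [-0.4, 0.1, 6.2]
gripper_width: 0.0006
grip_force: 3.4
```

Call:
{"name": "step_arm", "arguments": {"moves": [0,0,1,0,0,0,0,0,2,0,0,0,0,0,2,0,0,0]}}

```text
clock: 3.1
ee_pos: [0.5312, 0.2975, 0.1187]
orientation: [3.14, 0.001, 2.761]
contact_force: [-3.0, -1.3, 20.5]
gripper_width: 0.0006
grip_force: 10.3
```

Call:
{"name": "step_arm", "arguments": {"moves": [0,0,-10,0,0,0,0,0,-50,0,0,0,0,0,-95,0,0,0,0,0,-110,0,0,0,0,0,-110,0,0,0], "claw": 0.9}}

```text
clock: 3.6
ee_pos: [0.5314, 0.2976, 0.2288]
orientation: [3.139, 0.002, 2.761]
contact_force: [-0.6, -1.2, -0.2]
gripper_width: 0.0383
grip_force: 0.0
```

```bash
python3 -c "
from h import *
p,d=read_camera('scene');P=cloud('scene',d)
m=(abs(P[...,0]-.53)<.035)&(abs(P[...,1]-.2975)<.035)&(P[...,2]>.09)&(P[...,2]<.14)&(p[...,2]>100)&(p[...,1]<70)
q=P[m];print(len(q),np.percentile(q[:,2],[50,90,98]),np.percentile(q[:,:2],[1,99],axis=0))
go(.644,-.054,.20,2.761)"
```

```text
250 [0.11197041 0.11443748 0.11549627] [[0.51172427 0.27492138]
 [0.55438498 0.32239205]]
t 3.65 pos [0.5304 0.2971 0.2267] rpy [3.141 0.    2.761] F [-0.  -0.5  0.1] w 0.0423 j [ 0.51  0.32  1.67 -0.    1.15 -0.68]
shift mm [-236.  -283.7   26.6] rot [ 0.001  0.    -0.   ]
```

Call:
{"name": "step_arm", "arguments": {"moves": [-28,-34,0,0,0,0,-57,-68,0,0,0,0,-86,-103,0,0,0,0,-115,-138,0,0,0,0,-145,-175,0,0,0,0], "claw": 0.6}}

```text
clock: 4.15
ee_pos: [0.5988, 0.079, 0.2238]
orientation: [-3.14, -0.004, 2.761]
contact_force: [-0.1, -0.3, -1.0]
gripper_width: 0.0548
grip_force: 0.0
```

Call:
{"name": "step_arm", "arguments": {"moves": [-30,-36,20,0,0,0,-60,-71,50,0,0,0,-80,-96,80,0,0,0,-91,-109,110,0,0,0,-91,-109,120,0,0,0]}}

```text
clock: 4.65
ee_pos: [0.6406, -0.0563, 0.1006]
orientation: [-3.139, -0.008, 2.758]
contact_force: [0.4, 0.4, -0.2]
gripper_width: 0.0555
grip_force: 0.0
```

```bash
python3 -c "
from h import *
p,d=read_camera('top');cv2.imwrite('pics/top1.png',p);p,d=read_camera('scene');cv2.imwrite('pics/scene1.png',p)
go(.644,-.054,.027,2.761)"
```

```text
t 4.75 pos [ 0.6413 -0.054   0.103 ] rpy [-3.14  -0.006  2.76 ] F [-0.3  0.7 -0.3] w 0.055 j [-0.09  0.51  1.68  0.    0.96 -1.28]
shift mm [-3.   1.1 76. ] rot [-0.002 -0.006 -0.001]
```

View pics/scene1.png

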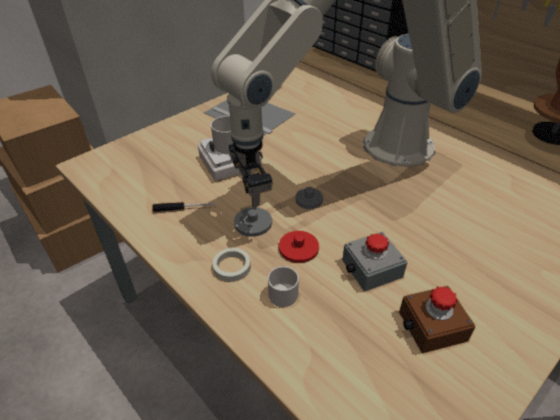

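The gripper hangs directly over the big grey lid (scene px 253,218), with nothing else nearby. Descending to the knob.

Call:
{"name": "step_arm", "arguments": {"moves": [-3,1,30,0,0,0,-3,1,55,0,0,0,-3,1,70,0,0,0,-3,1,75,0,0,0,-3,1,75,0,0,0]}}

```text
clock: 5.25
ee_pos: [0.6471, -0.0537, 0.0318]
orientation: [-3.142, -0.0, 2.762]
contact_force: [-0.4, -0.2, -0.1]
gripper_width: 0.0552
grip_force: 0.0
```

Call:
{"name": "step_arm", "arguments": {"moves": [0,0,0,0,0,0,0,0,0,0,0,0,0,0,0,0,0,0,0,0,0,0,0,0,0,0,0,0,0,0], "claw": 0.2, "grip_force": 20}}

```text
clock: 5.75
ee_pos: [0.6476, -0.0545, 0.0324]
orientation: [3.141, 0.001, 2.761]
contact_force: [-0.4, 1.1, 5.8]
gripper_width: 0.0288
grip_force: 20.0
```

```bash
python3 -c "
from h import *
print(state()['grip_force']);go(.5025,-.340,.22,2.761)"
```

```text
20.000925642470975
t 5.75 pos [ 0.6476 -0.0545  0.0324] rpy [3.141e+00 1.000e-03 2.761e+00] F [-0.4  1.1  5.8] w 0.0288 j [-0.09  0.61  1.7  -0.    0.83 -1.28]
shift mm [  28.4 -318.9 -187.7] rot [ 0.     0.001 -0.   ]
```

Call:
{"name": "step_arm", "arguments": {"moves": [0,0,-15,0,0,0,0,0,-50,0,0,0,0,0,-95,0,0,0,0,0,-140,0,0,0,0,0,-180,0,0,0]}}

```text
clock: 6.25
ee_pos: [0.6471, -0.0545, 0.2148]
orientation: [3.141, 0.001, 2.761]
contact_force: [1.1, -0.0, -0.5]
gripper_width: 0.0288
grip_force: 20.0
```

Call:
{"name": "step_arm", "arguments": {"moves": [0,0,-14,0,0,0,1,-20,-14,0,0,0,4,-50,-14,0,0,0,7,-85,-14,0,0,0,11,-125,-14,0,0,0]}}

```text
clock: 6.75
ee_pos: [0.5883, -0.1674, 0.2234]
orientation: [-3.141, -0.003, 2.762]
contact_force: [-0.0, 0.4, -0.3]
gripper_width: 0.0292
grip_force: 20.0
```

Call:
{"name": "step_arm", "arguments": {"moves": [4,-40,0,0,0,0,8,-80,0,0,0,0,12,-120,0,0,0,0,15,-155,0,0,0,0,17,-180,0,0,0,0]}}

```text
clock: 7.25
ee_pos: [0.5046, -0.329, 0.2234]
orientation: [3.142, -0.004, 2.759]
contact_force: [1.1, -0.4, -0.4]
gripper_width: 0.0288
grip_force: 20.0
```

Call:
{"name": "step_arm", "arguments": {"moves": [0,-10,0,0,0,0,0,-14,0,0,0,0,0,-14,0,0,0,0,0,-14,0,0,0,0,0,-14,0,0,0,0]}}

```text
clock: 7.75
ee_pos: [0.5031, -0.3392, 0.2255]
orientation: [3.141, -0.0, 2.762]
contact_force: [-0.1, 0.1, -0.2]
gripper_width: 0.0286
grip_force: 20.0
```

```bash
python3 -c "
from h import *
go(.5025,-.340,.22,2.761)
for n in('top','scene'):
    p,d=read_camera(n);cv2.imwrite(f'pics/{n}2.png',p);np.save(f'{n}2.npy',d)
a=[cv2.resize(cv2.imread('pics/scene2.png')[60:200,130:330],None,fx=2,fy=2),cv2.resize(cv2.imread('pics/top2.png')[180:320,360:560],None,fx=2,fy=2)]
cv2.imwrite('pics/c2.png',np.hstack(a))"
```

```text
t 7.75 pos [ 0.5031 -0.3392  0.2255] rpy [ 3.141 -0.     2.762] F [-0.1  0.1 -0.2] w 0.0286 j [-0.6   0.32  1.67  0.    1.15 -1.79]
shift mm [ 0.2 -1.   5.5] rot [ 0.    -0.     0.001]
```

View pics/c2.png

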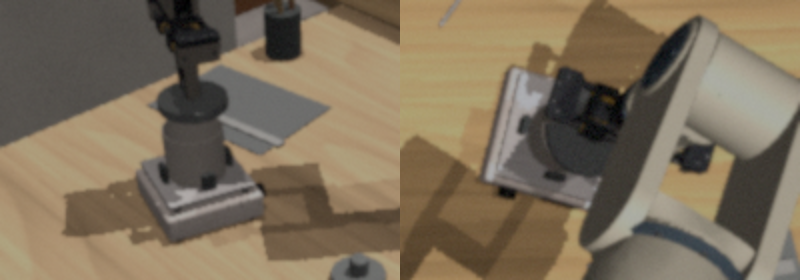

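The crops show the lid held level, above the tub and roughly concentric (scene crop lid ~(193,103), tub ~(193,150)). Measuring both precisely.

```bash
cat > f.py <<'E'
from h import *
from scipy.optimize import least_squares
import sys
zl=float(sys.argv[1]); k=sys.argv[2]
def fit(q,r,c0): 
    s=least_squares(lambda c:np.hypot(q[:,0]-c[0],q[:,1]-c[1])-r,c0,loss='soft_l1',f_scale=.002); return s.x.round(4),len(q),np.sqrt(np.mean(s.fun**2)).round(4)
c0=np.array([.503,-.34])
for n in('scene','top'):
    P=cloud(n,np.load(f'{n}{k}.npy')); rr=np.hypot(P[...,0]-c0[0],P[...,1]-c0[1])
    a=P[(rr<.075)&(P[...,2]>zl+.001)&(P[...,2]<zl+.013)&(rr>.045)]
    print(n,'lid skirt',fit(a,.056,c0) if len(a)>20 else len(a))
    b=P[(rr<.075)&(P[...,2]>zl+.012)&(P[...,2]<zl+.02)&(rr>.02)]
    if len(b)>20:
        print('  plate z',np.median(b[:,2]).round(4),'x',np.percentile(b[:,0],[0,100]).round(4),'y',np.percentile(b[:,1],[0,100]).round(4)); A=np.c_[b[:,:2]-c0,np.ones(len(b))]; print('  tilt',np.linalg.lstsq(A,b[:,2],rcond=None)[0].round(3))
    w=P[(rr<.06)&(P[...,2]>.105)&(P[...,2]<.14)&(rr>.043)]
    print('  tub wall',fit(w,.05,c0) if len(w)>20 else len(w))
    h=np.load(f'{n}0.npy'); P0=cloud(n,h); w=P0[(np.hypot(P0[...,0]-c0[0],P0[...,1]-c0[1])<.06)&(P0[...,2]>.105)&(P0[...,2]<.14)&(np.hypot(P0[...,0]-c0[0],P0[...,1]-c0[1])>.0485)]
    print('  tub wall0',fit(w,.05,c0) if len(w)>20 else len(w))
E
python3 f.py .193 2
```

```text
scene lid skirt (array([ 0.4979, -0.3409]), 110, np.float64(0.0019))
  plate z 0.2101 x [0.4437 0.5562] y [-0.3991 -0.2815]
  tilt [-0.002 -0.006  0.21 ]
  tub wall (array([ 0.504 , -0.3415]), 476, np.float64(0.0026))
  tub wall0 (array([ 0.5033, -0.3406]), 239, np.float64(0.0014))
top lid skirt (array([ 0.5003, -0.3398]), 68, np.float64(0.004))
  plate z 0.2091 x [0.4438 0.5527] y [-0.3634 -0.2822]
  tilt [ 0.001 -0.002  0.209]
  tub wall (array([ 0.504, -0.341]), 120, np.float64(0.0011))
  tub wall0 (array([ 0.5032, -0.3403]), 120, np.float64(0.0008))
```

Call:
{"name": "step_arm", "arguments": {"moves": [-4,1,5,0,0,0,-4,1,15,0,0,0,-4,1,25,0,0,0,-4,1,31,0,0,0,-4,1,34,0,0,0]}}

```text
clock: 8.35
ee_pos: [0.5061, -0.3404, 0.1902]
orientation: [3.141, -0.002, 2.761]
contact_force: [-0.8, -0.8, -0.5]
gripper_width: 0.0287
grip_force: 20.0
```

Call:
{"name": "step_arm", "arguments": {"moves": [0,0,2,0,0,0,0,0,4,0,0,0,0,0,6,0,0,0,0,0,8,0,0,0,0,0,8,0,0,0]}}

```text
clock: 8.85
ee_pos: [0.5066, -0.3407, 0.1834]
orientation: [3.142, -0.0, 2.761]
contact_force: [0.2, -0.4, -0.6]
gripper_width: 0.0292
grip_force: 20.0
```

```bash
python3 -c "
from h import *
go(.507,-.340,.1754,2.761)
for n in('top','scene'):
    p,d=read_camera(n);cv2.imwrite(f'pics/{n}3.png',p);np.save(f'{n}3.npy',d)
"; python3 f.py .151 3
```

```text
t 8.85 pos [ 0.5066 -0.3407  0.1834] rpy [ 3.142 -0.     2.761] F [ 0.2 -0.4 -0.6] w 0.0292 j [-0.59  0.37  1.7  -0.    1.07 -1.78]
shift mm [-0.1  0.8  8. ] rot [ 0. -0. -0.]
scene lid skirt (array([ 0.5019, -0.3426]), 95, np.float64(0.0019))
  plate z 0.1681 x [0.45   0.5599] y [-0.4    -0.2816]
  tilt [-0.007 -0.003  0.168]
  tub wall (array([ 0.5032, -0.3429]), 278, np.float64(0.002))
  tub wall0 (array([ 0.5033, -0.3406]), 239, np.float64(0.0014))
top lid skirt (array([ 0.5051, -0.3406]), 55, np.float64(0.0036))
  plate z 0.1669 x [0.4478 0.5559] y [-0.3631 -0.2829]
  tilt [-0.001 -0.002  0.167]
  tub wall (array([ 0.504 , -0.3408]), 52, np.float64(0.0013))
  tub wall0 (array([ 0.5032, -0.3403]), 120, np.float64(0.0008))
```

Skirt is already 4 mm below the rim without force. Pressing on down.

Call:
{"name": "step_arm", "arguments": {"moves": [0,0,2,0,0,0,0,0,4,0,0,0,0,0,6,0,0,0,0,0,8,0,0,0,0,0,8,0,0,0]}}

```text
clock: 9.45
ee_pos: [0.5066, -0.3407, 0.1755]
orientation: [3.142, -0.0, 2.761]
contact_force: [0.9, -1.3, -0.9]
gripper_width: 0.029
grip_force: 20.0
```

Call:
{"name": "step_arm", "arguments": {"moves": [0,0,1,0,0,0,0,0,1,0,0,0]}}

```text
clock: 9.65
ee_pos: [0.5067, -0.3408, 0.1754]
orientation: [-3.142, 0.0, 2.761]
contact_force: [-2.7, 2.0, 6.9]
gripper_width: 0.0289
grip_force: 20.0
```

Call:
{"name": "step_arm", "arguments": {"moves": [0,0,-1,0,0,0,0,0,-1,0,0,0,0,0,-1,0,0,0,0,0,-1,0,0,0,0,0,-1,0,0,0], "claw": 0.6}}

```text
clock: 10.15
ee_pos: [0.5067, -0.3407, 0.1755]
orientation: [3.142, -0.0, 2.761]
contact_force: [-0.5, 0.3, -0.3]
gripper_width: 0.0549
grip_force: 0.0
```

Call:
{"name": "step_arm", "arguments": {"moves": [0,0,-10,0,0,0,0,0,-30,0,0,0,0,0,-60,0,0,0,0,0,-80,0,0,0,0,0,-80,0,0,0]}}

```text
clock: 10.65
ee_pos: [0.5082, -0.3417, 0.2594]
orientation: [-3.14, 0.006, 2.761]
contact_force: [-0.2, -0.5, 0.2]
gripper_width: 0.0551
grip_force: 0.0
```

```bash
python3 -c "
from h import *
go(.5305,.2975,.25,2.761)
for n in('top','scene'):
    p,d=read_camera(n);cv2.imwrite(f'pics/{n}4.png',p);np.save(f'{n}4.npy',d)
"; python3 f.py .143 4
```

```text
t 10.65 pos [ 0.5082 -0.3417  0.2594] rpy [-3.14   0.006  2.761] F [-0.2 -0.5  0.2] w 0.0551 j [-0.59  0.3   1.63 -0.    1.21 -1.78]
shift mm [216.9 601.7   7.4] rot [-0.001  0.006 -0.   ]
scene lid skirt (array([ 0.5024, -0.3423]), 101, np.float64(0.0023))
  plate z 0.16 x [0.4464 0.5611] y [-0.3963 -0.2853]
  tilt [-0.004 -0.012  0.16 ]
  tub wall (array([ 0.503 , -0.3425]), 268, np.float64(0.002))
  tub wall0 (array([ 0.5033, -0.3406]), 239, np.float64(0.0014))
top lid skirt (array([ 0.5049, -0.3406]), 90, np.float64(0.0041))
  plate z 0.159 x [0.4481 0.549 ] y [-0.3958 -0.284 ]
  tilt [-0.001 -0.     0.159]
  tub wall (array([ 0.5044, -0.3406]), 40, np.float64(0.0023))
  tub wall0 (array([ 0.5032, -0.3403]), 120, np.float64(0.0008))
```

Call:
{"name": "step_arm", "arguments": {"moves": [10,28,0,0,0,0,25,70,0,0,0,0,41,115,0,0,0,0,57,160,0,0,0,0,73,203,0,0,0,0], "claw": 0.88}}

```text
clock: 11.25
ee_pos: [0.5133, -0.1231, 0.2542]
orientation: [-3.141, -0.002, 2.76]
contact_force: [0.6, -0.4, -0.3]
gripper_width: 0.0809
grip_force: 0.0
```

Call:
{"name": "step_arm", "arguments": {"moves": [16,43,0,0,0,0,32,87,0,0,0,0,48,131,0,0,0,0,64,175,0,0,0,0,80,220,0,0,0,0]}}

```text
clock: 11.75
ee_pos: [0.5207, 0.1106, 0.2542]
orientation: [-3.14, -0.002, 2.761]
contact_force: [-0.1, 0.3, -0.2]
gripper_width: 0.0806
grip_force: 0.0
```

Call:
{"name": "step_arm", "arguments": {"moves": [15,40,0,0,0,0,30,85,0,0,0,0,45,125,0,0,0,0,60,160,0,0,0,0,63,176,0,0,0,0]}}

```text
clock: 12.25
ee_pos: [0.5275, 0.2984, 0.2539]
orientation: [-3.14, -0.002, 2.763]
contact_force: [-0.3, 0.2, 0.5]
gripper_width: 0.0807
grip_force: 0.0
```

Call:
{"name": "step_arm", "arguments": {"moves": [0,0,20,0,0,0,0,0,40,0,0,0,0,0,60,0,0,0,0,0,60,0,0,0,0,0,60,0,0,0]}}

```text
clock: 12.75
ee_pos: [0.5285, 0.2949, 0.1951]
orientation: [-3.14, -0.001, 2.76]
contact_force: [0.3, 0.5, 0.1]
gripper_width: 0.0808
grip_force: 0.0
```

```bash
python3 -c "
from h import *
go(.531,.298,.092,2.761)"
```

```text
t 12.75 pos [0.5285 0.2949 0.1951] rpy [-3.14e+00 -1.00e-03  2.76e+00] F [0.3 0.5 0.1] w 0.0808 j [ 0.51  0.35  1.7  -0.    1.09 -0.68]
shift mm [ -1.2   3.9 103.1] rot [-0.002 -0.001 -0.001]
```

Call:
{"name": "step_arm", "arguments": {"moves": [-1,4,30,0,0,0,-1,4,60,0,0,0,-1,4,85,0,0,0,-1,4,97,0,0,0,-1,4,102,0,0,0]}}

```text
clock: 13.25
ee_pos: [0.5313, 0.2988, 0.0933]
orientation: [-3.141, -0.0, 2.761]
contact_force: [0.2, -0.2, 0.2]
gripper_width: 0.0812
grip_force: 0.0
```

Call:
{"name": "step_arm", "arguments": {"moves": [0,0,0,0,0,0,0,0,0,0,0,0,0,0,0,0,0,0,0,0,0,0,0,0,0,0,0,0,0,0], "claw": 0.4, "grip_force": 15}}

```text
clock: 13.75
ee_pos: [0.5314, 0.2987, 0.0943]
orientation: [-3.142, 0.001, 2.761]
contact_force: [0.1, -3.1, 2.4]
gripper_width: 0.051
grip_force: 15.0
```

Call:
{"name": "step_arm", "arguments": {"moves": [0,0,0,0,0,0.1,0,0,0,0,0,0.2,0,0,0,0,0,0.3,0,0,0,0,0,0.4,0,0,0,0,0,0.5]}}

```text
clock: 14.25
ee_pos: [0.5309, 0.2982, 0.0938]
orientation: [-3.14, 0.001, 2.257]
contact_force: [-0.8, -5.3, 3.3]
gripper_width: 0.0505
grip_force: 15.0
```

Call:
{"name": "step_arm", "arguments": {"moves": [0,0,0,0,0,0.1,0,0,0,0,0,0.2,0,0,0,0,0,0.3,0,0,0,0,0,0.4,0,0,0,0,0,0.47]}}

```text
clock: 14.75
ee_pos: [0.5305, 0.2978, 0.0936]
orientation: [-3.14, 0.002, 1.787]
contact_force: [-2.4, -5.8, 2.8]
gripper_width: 0.0509
grip_force: 15.0
```

Call:
{"name": "step_arm", "arguments": {"moves": [0,0,0,0,0,0.03,0,0,0,0,0,0.03]}}

```text
clock: 14.95
ee_pos: [0.5304, 0.2978, 0.0935]
orientation: [-3.14, 0.002, 1.76]
contact_force: [-1.4, -6.3, 3.5]
gripper_width: 0.051
grip_force: 15.0
```

Call:
{"name": "step_arm", "arguments": {"moves": [0,0,0,0,0,0,0,0,0,0,0,0,0,0,0,0,0,0,0,0,0,0,0,0,0,0,0,0,0,0], "claw": 0.9}}

```text
clock: 15.45
ee_pos: [0.5313, 0.2992, 0.0936]
orientation: [3.141, -0.0, 1.761]
contact_force: [0.6, 0.2, -0.6]
gripper_width: 0.0827
grip_force: 0.0
```

Call:
{"name": "step_arm", "arguments": {"moves": [0,0,-15,0,0,0,0,0,-50,0,0,0,0,0,-95,0,0,0,0,0,-140,0,0,0,0,0,-150,0,0,0]}}

```text
clock: 15.95
ee_pos: [0.5335, 0.3004, 0.2505]
orientation: [3.133, -0.003, 1.761]
contact_force: [-0.1, 0.0, 0.6]
gripper_width: 0.083
grip_force: 0.0
```

```bash
python3 -c "
from h import *
p,d=read_camera('scene');P=cloud('scene',d);cv2.imwrite('pics/scene5.png',p)
m=(abs(P[...,0]-.53)<.035)&(abs(P[...,1]-.2975)<.035)&(P[...,2]>.09)&(P[...,2]<.14)&(p[...,2]>100)&(p[...,1]<70)
q=P[m];print(len(q),np.percentile(q[:,2],[50,90,98]))
go(.53,.2975,.25,2.761)"
```

```text
245 [0.12295012 0.12534966 0.12673948]
t 16.0 pos [0.5333 0.3002 0.2496] rpy [ 3.134e+00 -3.000e-03  1.761e+00] F [-0.5  0.1  1.5] w 0.0826 j [0.51 0.3  1.64 0.   1.19 0.32]
shift mm [-2.  -3.7 -0.4] rot [ 0.008  0.002 -1.   ]
```

View pics/scene5.png

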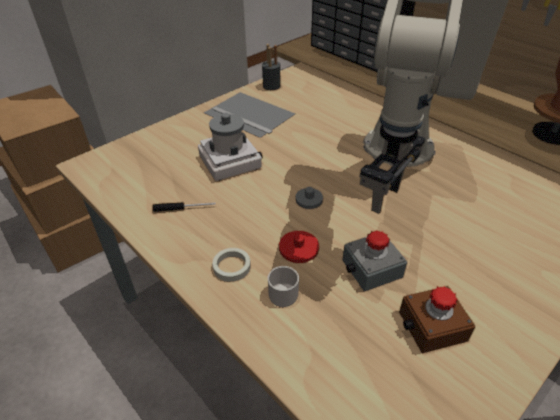

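The stop head is back up (top at 0.124 m, px 377,240). The lid sits level on the tub (px 228,125), everything else is in place, and the arm is clear.

```bash
python3 -c "
from station import *
print(finish_job())"
```

```text
the job is handed in; nothing more can be done
None
```

The job is handed in at about 16 s of the 64 s: I latched the stop down, seated the big lid level on the shaker's tub and let go, then turned the head clockwise about 1.0 rad until the stop came back up, with nothing else moved.

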